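# Close the treat tin with its nested lids, then hold up the outer lid

## Task

First clear the broken dog biscuit off the blue lid into the green scrap bowl. Then carry the nested pair of lids together by the orange knob, seat them fully and level on the open metal treat tin, let go of the knob, and lift only the blue outer lid by its square white collar, leaving the white inner lid seated in the tin. Finish holding the blue lid still and roughly level in the gripper, about 12 cm above where it sat on the tin, so that a fresh label can be stuck on it; leave the bottle, pill organiser, jar and carton standing around where they are.

Things in the scene. Friction and masses are not known exactly. Their poses are not given: they have to be found in the camera images.
- tin: Open round metal treat tin, 142 mm outer diameter, 70 mm high, wall 3.5 mm (mouth 135 mm), standing loose and full (1.1 kg), treats inside lie below 55 mm. Origin: centre of its underside, z up along its axis. It may stand on the left bench or on the right table; the scrap bowl then stands on the other.
- inner_lid: White inner lid, nested under the blue lid (250 g). Origin: centre of its plug's underside, z up. Plug 128 mm diameter (bevelled to 120 mm at the bottom), 10 mm deep, resting on the table at the start; flange 140 mm wide from z=10 to 14 mm comes to rest on the tin's rim: seated, the origin is 60 mm above the tin's origin. Round boss 34 mm wide up to z=36 mm carries the orange knob.
- knob (a point): Middle of the visible part of the inner lid's orange knob (52 mm above the inner lid's origin), axes as the inner lid. Knob 20x20 mm square, flats across x and y, top 14 mm above this point, the collar's top 13 mm below it. Grip it here from above; the blue lid rides along on the flange.
- outer_lid: Blue outer lid (150 g), 160 mm diameter, loose on the inner lid's flange. Origin: centre of the underside of its plate, z up; nested it lies 14 mm above the inner lid's origin, so on the tin 74 mm above the tin's origin. Plate 5 mm thick with a 40 mm hole; skirt 154 mm inside hangs to z=-12 mm. It lifts freely off the boss (3 mm play).
- collar (a point): Centre of the square white collar on the blue lid (15 mm above the lid's origin), axes as the blue lid. Collar 52 mm square outside (flats across x and y), 40 mm inside, 20 mm high: from the plate's top 10 mm below this point to 10 mm above it. Grip over its outer flats; the knob stands between the fingers, up to 27 mm above the collar.
- biscuit: Broken dog biscuit, tan, about 40 mm long (own x) x 20 mm wide (own y) x 22 mm high, 25 g, rigid. Origin: centre of its underside. It lies on the blue lid's plate about 58 mm from the lid's centre, long axis roughly pointing away from the collar: grip it across its 20 mm width.
- scrap_bowl: Green plastic scrap bowl, 140 mm wide at the rim, 42 mm high, inner floor about 4 mm up, empty and loose (300 g). Origin: centre of its underside.
- brown_bottle: Bystander: brown bottle with white cap, 51 mm wide, 110 mm high. Origin: centre of underside.
- pill_organiser: Bystander: blue seven-day pill organiser, 42x171x24 mm. Origin: centre of underside.
- powder_jar: Bystander: white jar with blue cap, 67 mm wide, 91 mm high. Origin: centre of underside.
- white_carton: Bystander: white tablet carton lying flat, 42x115x34 mm. Origin: centre of underside.

How it is judged:
By the outcome, as a careful person would: the job done as asked, in the order asked, and still so for the second after the job is handed in, while the arm keeps its last pose, push and grip.
It also fails if it takes over 67 s, if anything falls off the work surface, if the arm or the gripper's body presses on something with over 40 N, if the wrist force passes 120 N, or if a joint passes its speed limit or range.

## Robot

A 6-joint arm with a two-finger parallel gripper is mounted at the origin on a cart in front of the work surface, level with it; the furniture and walls round the work are solid. World frame = base frame: x ahead of the robot, y to its left, z up, the work surface at z = 0. Lengths are in m, angles in rad, forces in N, time in s.
With the tool pointing down it reaches from about 0.35 to 0.975 m from the base axis. Payload 4.9 kg.
Tool frame: the origin (TCP) lies at the very end of the fingers, on their centre line; the grasp point (between the pads) lies 19 mm behind it; x points along the fingers, y is the direction in which the jaws open and shut, and the axes are right-handed (so a half turn about x gives the same grasp; the last joint's range is limited). The gripper opens to 85 mm and grips with 20 to 120 N. Pads are 22 mm wide; open, the fingers measure 114 mm over their backs; the gripper's body (76 mm by 85 mm) begins 54 mm behind the grasp point. The pads swing forward as they close: fully open they stand 13 mm farther back than shut.
Start: joints at [-1.452, 0.053, 1.613, -0, 1.476, -0.119], TCP at [0.147, -0.607, 0.231] pointing down, gripper open.
Joint ranges: [-3.01, 3.01], [-1.01, 2.22], [0.06, 2.58], [-1.02, 4.17], [0.09, 2.62], [-3.14, 3.14]. Speed limits (rad/s): [2.57, 2.57, 3.14, 3.14, 3.14, 3.14].

## Interface

Orientations are given as a unit quaternion [w, x, y, z].
In Python, from plant import manip gives the robot as it stands.
- The arm moves only by the tool play_rows, never from a script. Its argument "plan" is a list of rows, each a list of 5 numbers: the shift along the tool's x, y, z in mm, then the turn about the tool's x in rad, then the closure, from -1 (fully open) to 1 (shut). A call has 1 to 8 rows; each row is the pose to reach, as a shift and turn from the pose commanded when the call began, along the tool's axes at that moment; what a row does not reach only later rows make up. A row lasts 1/8 s, in which the tool goes at most 62.5 mm and 10.7 degrees, less where a joint would pass 70% of its speed; a pose out of reach is approached as far as the arm can. A call with a gripper value outside its range is refused whole. The fingers move at their own pace and stop on an object; the grip force is fixed at half the most. Time passes only in rows, so rows that repeat a pose let the fingers close. It gives the time, the measured TCP pose, the force and the opening at its end, in the units of the state.
- manip.state(): the state, without advancing time (a new reading comes with each control period).
- manip.grab_frame(name): name is "scene" or "top" or "wrist"; returns a dict with "img" (420x560x3 uint8, red, green, blue), "range_z" (420x560 float32, m along the optical axis (not along the pixel's ray), 0 where there is no reading), "fx", "fy", "cx", "cy" (pixels), "origin" and "rotation" of the camera in the world. Camera axes: x right, y up, looking along -z (the intrinsics and any distortion apply to the point x, -y, -z); pixel columns grow to the right and rows downward; lengths in m; the calibration is good to about 2 mm. A picture is of the moment at which its call begins.
- manip.job_done(): hands the job in, once; it reports no verdict.
The state is a dict: "time": time; "joint_pos": joint angles; "joint_vel": joint speeds; "joint_efforts": joint torques, N m; "tool_pos": TCP position; "tool_rot": TCP orientation; "contact_force": force on the tool from outside, world axes, zero at the start; "ft_torque": the same for the moment, N m; "gripper_width": opening from 0.0 (shut) to 1.0 (fully open).
Only numpy, scipy, OpenCV 4.12 (cv2) and the standard library are available. Lean on these libraries where they do the work, as an engineer would, in place of code of your own. Each camera call takes 0.05 s, during which the arm holds its last target. There are 200 camera calls.

## Working session

There is one attempt and no reset: what is moved stays moved. The work goes in short steps, Python scripts to look and compute and a tool call to move; the robot and the scene stay as the last step left them, time stands still between calls to the robot, and variables do not carry over. Pictures are saved under pics/ and viewed, about 8 in all and at most 12, crops included, and the job is handed in when it is done.

Besides the shell and the picture viewer there is one more tool, called after ">>>" as name(argument=value, ...) on one line, values as JSON. play_rows: Moves the arm, as the interface text tells. Its arguments: {"type":"object","properties":{"plan":{"type":"array"}},"required":["plan"]}

```bash
mkdir -p pics; ls; cat > h.py <<'E'
import numpy as np, cv2
from plant import manip
def pts(f):
    z=f["range_z"]; h,w=z.shape; v,u=np.mgrid[:h,:w]
    p=np.stack([(u-f["cx"])/f["fx"]*z,-(v-f["cy"])/f["fy"]*z,-z],-1)
    P=p@np.array(f["rotation"]).T+np.array(f["origin"]); P[z==0]=np.nan
    return P
def save(f,n): cv2.imwrite(f"pics/{n}.png",f["img"][:,:,::-1])
E
python3 - <<'E'
from h import *
for n in("top","scene"):
    f=manip.grab_frame(n); print(n,[k for k in f],f["fx"],f["fy"],f["cx"],f["cy"],f["origin"],f["rotation"]); save(f,n+"0")
    np.savez(n+"0.npz",**{k:v for k,v in f.items()})
print(manip.state())
E
```

```text
pics
top ['img', 'range_z', 'fx', 'fy', 'cx', 'cy', 'origin', 'rotation'] 495.5967792787532 495.5967792787532 281.27928311652374 211.59270647477928 [-0.45249778 -0.05203897  1.60503882] [ 0.69812037  0.19527087 -0.1904471  -0.66198726]
scene ['img', 'range_z', 'fx', 'fy', 'cx', 'cy', 'origin', 'rotation'] 493.07805803007534 493.07805803007534 294.20424676956617 203.3627581291523 [-0.65337779 -0.94941953  0.72629523] [ 0.75878127  0.49231525 -0.22610174 -0.36160018]
{'time': 0.1, 'joint_pos': array([-1.45202063e+00,  5.32742006e-02,  1.61418707e+00,  2.07358691e-05,
        1.47600437e+00, -1.18966147e-01]), 'joint_vel': array([-8.83843609e-05,  8.12454520e-04, -9.58590489e-04,  1.00001090e-03,
        4.67214095e-04,  1.64753364e-03]), 'joint_efforts': array([ 7.96509339e-04, -3.94902527e+01, -3.71361673e+01, -1.06565162e-04,
        3.89734312e-03, -6.40576147e-06]), 'tool_pos': array([ 0.14715064, -0.60683681,  0.23017813]), 'tool_rot': array([ 0.08319369,  0.70212398,  0.08451809, -0.70210926]), 'contact_force': array([0.65924045, 0.32370025, 0.74409764]), 'ft_torque': array([0.02983316, 0.0044562 , 0.02736029]), 'gripper_width': 1.0010373027576234}
```

View pics/top0.png

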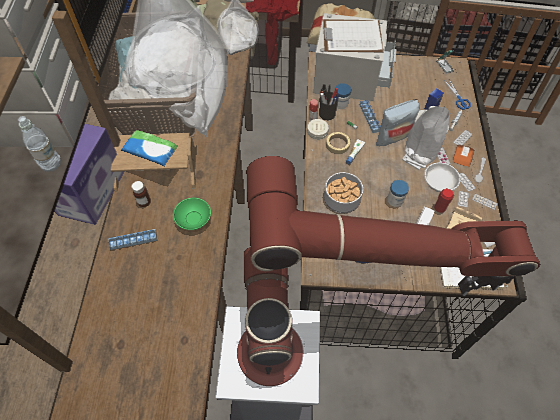

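View pics/scene0.png

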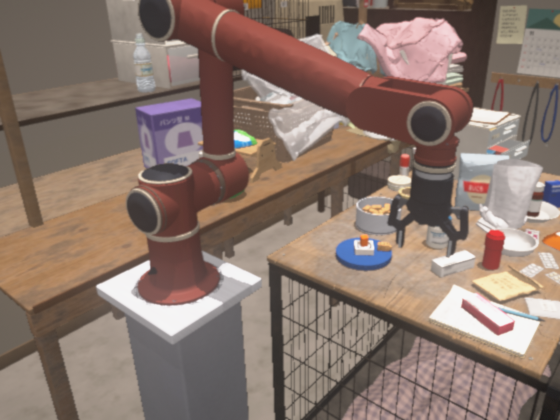

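Top view: tin at about (343,191), green bowl (192,214), jar (399,193), bottle (140,195) and organiser (133,240), with the lids hidden under the arm. Scene view: blue lid (364,253), biscuit (385,247) and carton (455,262).

```bash
cat >> h.py <<'E'
from scipy.spatial.transform import Rotation as R
def quat(q): return R.from_quat(np.roll(q,-1))
def pts(f):
    z=f["range_z"]; h,w=z.shape; v,u=np.mgrid[:h,:w]
    p=np.stack([(u-f["cx"])/f["fx"]*z,-(v-f["cy"])/f["fy"]*z,-z],-1)
    P=p@quat(f["rotation"]).as_matrix().T+np.array(f["origin"]); P[z==0]=np.nan
    return P
def circ(xy):
    A=np.c_[2*xy,np.ones(len(xy))]; s=np.linalg.lstsq(A,(xy**2).sum(1),rcond=None)[0]
    return s[:2],np.sqrt(s[2]+s[:2]@s[:2])
E
python3 - <<'E'
from h import *
t=np.load("top0.npz"); s=np.load("scene0.npz")
f=manip.grab_frame("wrist"); save(f,"wrist0"); np.savez("wrist0.npz",**f)
for n,F in(("top",t),("scene",s),("wrist",f)):
    P=pts(F); hsv=cv2.cvtColor(F["img"],cv2.COLOR_RGB2HSV)
    H,S,V=[hsv[...,i].astype(int) for i in range(3)]
    near=np.nan_to_num(np.hypot(P[...,0],P[...,1]),nan=9)<1.05
    if n=="top":
        for nm,(u,v),r in(("bowl",(192,214),25),("tin",(343,191),25),("jar",(399,193),16),("bot",(140,195),18)):
            q=P[v-r:v+r,u-r:u+r].reshape(-1,3); q=q[q[:,2]>0.01]; zt=np.nanpercentile(q[:,2],98)
            e=q[abs(q[:,2]-zt)<.006]; print(nm,zt,e.mean(0),circ(e[:,:2]),np.nanmedian(q,0))
    for nm,m in(("blue",(abs(H-110)<12)&(S>150)&(V>60)),("orange",(abs(H-10)<6)&(S>190)&(V>150)),("green",(abs(H-65)<12)&(S>120))):
        m=m&near&(P[...,2]>0)&(P[...,2]<.15)
        k,l,st,c=cv2.connectedComponentsWithStats(m.astype(np.uint8))
        for i in range(1,k):
            if st[i,4]>15:
                q=P[l==i]; print(n,nm,st[i],c[i].round(),np.median(q,0).round(3),q.min(0).round(3),q.max(0).round(3))
E
```

```text
bowl 0.046698217500344565 [0.49538849 0.31720259 0.04413656] (array([0.48402446, 0.31428834]), np.float64(0.06608718069371365)) [0.50609047 0.32411565 0.02369954]
tin 0.6663073397106938 [ 0.12502717 -0.13351152  0.6661076 ] (array([ 0.12892963, -0.13491348]), np.float64(0.014627897234027663)) [ 0.60827704 -0.24159119  0.04738789]
jar 0.09953639984450673 [ 0.60921411 -0.44755953  0.09616513] (array([ 0.61012736, -0.44731787]), np.float64(0.02388430523980504)) [ 0.59736711 -0.44386949  0.08625897]
bot 0.11600220744286775 [0.54945554 0.51490782 0.11322514] (array([0.55010018, 0.51515623]), np.float64(0.016033235644671327)) [0.5374875  0.50818384 0.07716332]
top blue [121 138  48  28 334] [143. 153.] [0.676 0.522 0.141] [0.632 0.421 0.115] [0.746 0.6   0.15 ]
top green [173 198  38  32 893] [192. 213.] [0.501 0.322 0.018] [0.415 0.248 0.   ] [0.557 0.383 0.052]
scene blue [235 141   8   6  40] [238. 144.] [0.655 0.43  0.134] [0.639 0.418 0.124] [0.686 0.446 0.145]
```

View pics/wrist0.png

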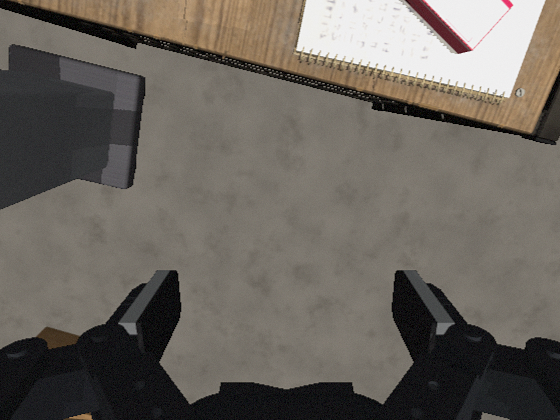

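Wrist view: nothing useful here, only the floor, the table edge and the notebook. Now the lid, tin and carton in the scene view.

```bash
cat >> h.py <<'E'
def ray(f,uv,z):
    uv=np.atleast_2d(uv).astype(float); d=np.c_[(uv[:,0]-f["cx"])/f["fx"],-(uv[:,1]-f["cy"])/f["fy"],-np.ones(len(uv))]@quat(f["rotation"]).as_matrix().T
    o=np.array(f["origin"]); return o+d*((z-o[2])/d[:,2])[:,None]
E
python3 - <<'E'
from h import *
t=np.load("top0.npz"); s=np.load("scene0.npz")
P=pts(s)
for u,v in((350,260),(360,262),(364,240),(385,247),(455,262),(376,205),(437,240)): print((u,v),s["img"][v,u],P[v,u].round(3),s["range_z"][v,u])
I=cv2.cvtColor(s["img"],cv2.COLOR_RGB2HSV).astype(int)
m=((abs(I[...,0]-108)<15)&(I[...,1]>120)).astype(np.uint8); m[:225]=0; m[275:]=0; m[:,:325]=0;m[:,410:]=0
pt=np.argwhere(m)[:,::-1]; hull=cv2.convexHull(pt.astype(np.int32))[:,0]; print(len(pt),hull.min(0),hull.max(0))
w=ray(s,hull,.019)[:,:2]; print("lid",circ(w),np.c_[hull,w.round(3)])
m=((abs(I[...,0]-9)<7)&(I[...,1]>170)&(I[...,2]>150)).astype(np.uint8); k,l,st,c=cv2.connectedComponentsWithStats(m)
for i in range(1,k):
  if st[i,4]>10 and 320<c[i][0]<420: print("or",st[i],c[i],ray(s,c[i],.055))
# tin top
P=pts(t)[165:215,318:370].reshape(-1,3); P=P[(P[:,2]>.0)&(P[:,2]<.1)]; zt=np.percentile(P[:,2],[50,90,97]); print(zt)
e=P[abs(P[:,2]-.073)<.008]; print(len(e),circ(e[:,:2]))
Pw=pts(t)[260:285,480:520]; 
E
```

```text
(350, 260) [ 82 121 195] [ 0.348 -0.312  0.018] 1.3651891
(360, 262) [ 82 123 196] [ 0.356 -0.339  0.018] 1.3542053
(364, 240) [189 100  54] [ 0.408 -0.318  0.057] 1.3869013
(385, 247) [170 129  92] [ 0.45  -0.362  0.031] 1.4012306
(455, 262) [231 224 218] [ 0.487 -0.553  0.036] 1.3144401
(376, 205) [233 193 144] [ 0.652 -0.21   0.047] 1.6247427
(437, 240) [181 172 166] [ 0.585 -0.457  0.028] 1.4418077
726 [337 239] [390 265]
lid (array([ 0.40935777, -0.31557855]), np.float64(0.0770565966754905)) [[ 3.90e+02  2.56e+02  4.34e-01 -3.88e-01]
 [ 3.89e+02  2.58e+02  4.22e-01 -3.92e-01]
 [ 3.86e+02  2.61e+02  4.03e-01 -3.93e-01]
 [ 3.82e+02  2.63e+02  3.87e-01 -3.90e-01]
 [ 3.79e+02  2.64e+02  3.78e-01 -3.86e-01]
 [ 3.74e+02  2.65e+02  3.65e-01 -3.78e-01]
 [ 3.58e+02  2.65e+02  3.38e-01 -3.44e-01]
 [ 3.50e+02  2.63e+02  3.33e-01 -3.22e-01]
 [ 3.47e+02  2.62e+02  3.32e-01 -3.12e-01]
 [ 3.43e+02  2.60e+02  3.34e-01 -2.98e-01]
 [ 3.40e+02  2.58e+02  3.38e-01 -2.85e-01]
 [ 3.38e+02  2.56e+02  3.44e-01 -2.74e-01]
 [ 3.37e+02  2.54e+02  3.51e-01 -2.66e-01]
 [ 3.37e+02  2.48e+02  3.79e-01 -2.46e-01]
 [ 3.38e+02  2.46e+02  3.91e-01 -2.42e-01]
 [ 3.41e+02  2.43e+02  4.11e-01 -2.38e-01]
 [ 3.47e+02  2.40e+02  4.37e-01 -2.42e-01]
 [ 3.51e+02  2.39e+02  4.49e-01 -2.48e-01]
 [ 3.53e+02  2.39e+02  4.53e-01 -2.53e-01]
 [ 3.74e+02  2.40e+02  4.86e-01 -3.05e-01]
 [ 3.76e+02  2.41e+02  4.85e-01 -3.13e-01]
 [ 3.90e+02  2.52e+02  4.53e-01 -3.77e-01]]
or [403 159   5   6  18] [405.22222222 161.22222222] [[ 1.07463314 -0.09243331  0.055     ]]
or [361 236   6   9  38] [363.78947368 240.47368421] [[ 0.40822453 -0.31662669  0.055     ]]
[0.0339403  0.06028995 0.07054734]
147 (array([ 0.61154643, -0.24477898]), np.float64(0.06870483840935707))
```

```bash
cat >> h.py <<'E'
def go(x,y,z,yaw=None):
    "print shift mm/turn for a TCP target; yaw = world angle of tool y (mod pi)"
    s=manip.state(); r=quat(s["tool_rot"]); M=r.as_matrix(); ty=np.arctan2(M[1,1],M[0,1])
    turn=0
    if yaw is not None: turn=-((yaw-ty+np.pi/2)%np.pi-np.pi/2)
    print("yaw_y",ty.round(3),"shift",(M.T@(np.array([x,y,z])-s["tool_pos"])*1000).round(1),"turn",round(turn,3),"J",s["joint_pos"].round(2),"F",s["contact_force"].round(1),"w",round(s["gripper_width"],3),"t",s["time"],"tcp",s["tool_pos"].round(4))
E
python3 - <<'E'
from h import *
s=manip.state(); M=quat(s["tool_rot"]).as_matrix(); print(M.round(3))
w=np.load("wrist0.npz"); print("cam in tool",(M.T@(w["origin"]-s["tool_pos"])).round(3)); print((M.T@quat(w["rotation"]).as_matrix()).round(3),w["fx"])
go(.38,-.34,.25); go(.409,-.316,.25,.8)
E
```

```text
[[-0.     0.236 -0.972]
 [ 0.002 -0.972 -0.236]
 [-1.    -0.002 -0.   ]]
cam in tool [-0.142  0.001 -0.074]
[[ 0.     0.294 -0.956]
 [ 1.     0.     0.   ]
 [ 0.    -0.956 -0.294]] 364.17138892420314
yaw_y -1.333 shift [ -19.3 -204.6 -289.2] turn 0 J [-1.45  0.05  1.61  0.    1.48 -0.12] F [ 0.1  0.5 -0.3] w 0.998 t 0.15 tcp [ 0.1472 -0.6069  0.2303]
yaw_y -1.333 shift [ -19.2 -221.1 -323. ] turn 1.009 J [-1.45  0.05  1.61  0.    1.48 -0.12] F [ 0.1  0.5 -0.3] w 0.998 t 0.15 tcp [ 0.1472 -0.6069  0.2303]
```

>>> play_rows(plan=[[-20,-32,-46,0.15,-1],[-20,-63,-92,0.3,-1],[-20,-95,-139,0.45,-1],[-20,-127,-185,0.6,-1],[-20,-158,-231,0.75,-1],[-20,-190,-278,0.9,-1],[-20,-221,-323,1.04,-1],[-20,-221,-323,1.04,-1]])

```text
time: 1.15
tool_pos: [0.4107, -0.3139, 0.251]
tool_rot: [0.275, -0.652, 0.274, 0.652]
contact_force: [-0.1, -1.1, -0.2]
gripper_width: 1.002
```

>>> play_rows(plan=[[0,0,0,0,-1],[0,0,0,0,-1]])

```text
time: 1.4
tool_pos: [0.4083, -0.3175, 0.2511]
tool_rot: [0.276, -0.651, 0.277, 0.651]
contact_force: [0.0, 0.4, -0.3]
gripper_width: 1.002
```

```bash
python3 - <<'E'
from h import *
go(.409,-.316,.25,.8)
f=manip.grab_frame("wrist"); save(f,"w1"); np.savez("w1.npz",**f)
t=manip.grab_frame("top"); save(t,"t1"); np.savez("t1.npz",**t)
P=pts(f); I=cv2.cvtColor(f["img"],cv2.COLOR_RGB2HSV).astype(int); H,S,V=I[...,0],I[...,1],I[...,2]
for u,v in((280,200),(280,150),(200,200)): print(f["img"][v,u],P[v,u])
m=((abs(H-108)<15)&(S>120)); 
q=P[m&(abs(P[...,2]-.019)<.008)]; print(len(q),q.mean(0),q.min(0),q.max(0))
E
```

```text
yaw_y -2.374 shift [ 1.1 -1.6  0.6] turn -0.033 J [-0.8  -0.22  1.84 -0.    1.53  1.57] F [ 0.   0.4 -0.3] w 1.002 t 1.4 tcp [ 0.4083 -0.3175  0.2511]
[ 49  90 153] [ 0.38864631 -0.28962673  0.01849607]
[255 255 255] [ 0.42743932 -0.33072069  0.03846868]
[201 181 161] [ 0.44993459 -0.2233556   0.00065994]
14235 [ 0.41516841 -0.31404839  0.01849517] [ 0.33480759 -0.39190527  0.01483821] [ 0.49290286 -0.23368032  0.0265319 ]
```

View pics/w1.png

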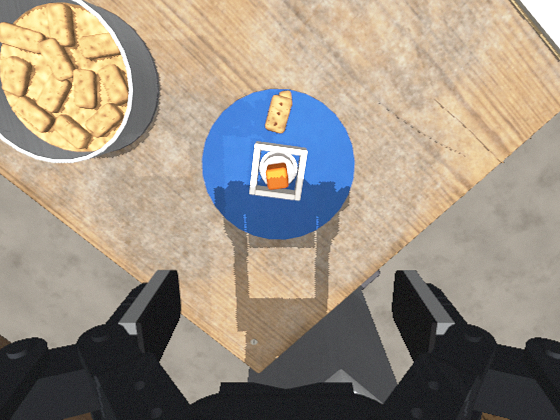

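Wrist view: lid circle centred near (278,164), collar (278,171), orange knob (277,177), biscuit (279,113), and the tin's rim at upper left. Measuring these.

```bash
cat > m.py <<'E'
from h import *
def rect(f,mask,z,nm):
    c=max(cv2.findContours(mask.astype(np.uint8),cv2.RETR_EXTERNAL,cv2.CHAIN_APPROX_NONE)[0],key=cv2.contourArea)[:,0]
    w=ray(f,c,z)[:,:2]*1000
    (x,y),(a,b),g=cv2.minAreaRect(w.astype(np.float32)); 
    print(nm,"c",(x/1000).__round__(4),(y/1000).__round__(4),"size",round(a,1),round(b,1),"long/side axis rad",round(np.radians(g if a>=b else g+90),3)); return c,w
E
python3 - <<'E'
from m import *
f=np.load("w1.npz"); f={k:f[k] for k in f}
I=cv2.cvtColor(f["img"],cv2.COLOR_RGB2HSV).astype(int); H,S,V=I[...,0],I[...,1],I[...,2]
v,u=np.mgrid[:420,:560]; lid=np.hypot(u-278,v-164)<80
blue=(abs(H-108)<15)&(S>120)&lid
c=np.argwhere(blue)[:,::-1]; hull=cv2.convexHull(c.astype(np.int32))[:,0]; print("lid",circ(ray(f,hull,.019)[:,:2]))
tan=lid&(abs(H-15)<10)&(S>40)&(v<140); c,w=rect(f,tan,.041,"bisc top")
P=pts(f); q=P[tan]; print(np.nanmedian(q,0),np.nanmax(q[:,2]))
col=lid&(S<60)&(v>135)&(v<205)|((lid)&(H<20)&(v>140)&(S>40)); col&=P[...,2]>.03; rect(f,col,.039,"collar"); 
kn=lid&(v>150)&(H<22)&(S>150); rect(f,kn&(P[...,2]>.06),.066,"knobtop"); q=P[kn&(P[...,2]>.06)]; print(np.median(q,0))
t=np.load("t1.npz"); t={k:t[k] for k in t}
for n,F in(("w",f),("t",t)):
    P=pts(F); q=P[(abs(P[...,0]-.6115)<.1)&(abs(P[...,1]+.245)<.1)&(abs(P[...,2]-.07)<.005)]; print(n,"tin",len(q),circ(q[:,:2]))
for nm,x,y,h in(("jar",.61,-.447,.091),("bot",.55,.515,.11),("bowl",.49,.317,.042),("carton",.487,-.553,.034)):
    P=pts(t); q=P[(np.hypot(P[...,0]-x,P[...,1]-y)<.1)&(abs(P[...,2]-h)<.008)]; print(nm,len(q),q.mean(0),circ(q[:,:2]),q.min(0),q.max(0))
E
```

```text
lid (array([ 0.41409215, -0.31302027]), np.float64(0.0789600783459609))
bisc top c 0.4538 -0.3568 size 19.0 39.2 long/side axis rad 2.059
[ 0.45415915 -0.35939735  0.03353124] 0.043154620843154134
collar c 0.4148 -0.3134 size 51.4 52.7 long/side axis rad 2.201
knobtop c 0.4148 -0.3134 size 19.1 20.3 long/side axis rad 2.477
[ 0.41288411 -0.31235928  0.06499887]
w tin 1512 (array([ 0.61143031, -0.24198491]), np.float64(0.06858262600793318))
t tin 0 (array([0., 0.]), np.float64(0.0))
jar 163 [ 0.60711571 -0.45442774  0.09156172] (array([ 0.60804893, -0.45312198]), np.float64(0.022100923569265282)) [ 0.57524913 -0.48135133  0.08312676] [ 0.64529112 -0.42631127  0.09879879]
bot 259 [0.59861602 0.51945943 0.11129011] (array([0.59408769, 0.51786192]), np.float64(0.0486421569531468)) [0.52811464 0.45647087 0.1020372 ] [0.64869383 0.58612348 0.11795319]
bowl 98 [0.52696637 0.28585899 0.0401393 ] (array([0.48880726, 0.31122444]), np.float64(0.060893509943821755)) [0.45481599 0.24664426 0.03416843] [0.55543358 0.34223091 0.04788347]
carton 314 [ 0.50746829 -0.54422231  0.03508865] (array([ 0.49642491, -0.57339146]), np.float64(0.051899292930148805)) [ 0.39732052 -0.65234015  0.02617375] [ 0.57760255 -0.49847922  0.04194267]
```

```bash
python3 - <<'E'
from m import *
go(.4538,-.3568,.08,.488);go(.4538,-.3568,.023,.488)
f=np.load("top0.npz"); f={k:f[k] for k in f}
I=cv2.cvtColor(f["img"],cv2.COLOR_RGB2HSV).astype(int); H,S,V=I[...,0],I[...,1],I[...,2]
v,u=np.mgrid[:420,:560]
g=(abs(H-65)<15)&(S>100)&(np.hypot(u-192,v-214)<30)
h=cv2.convexHull(np.argwhere(g)[:,::-1].astype(np.int32))[:,0]; 
w=ray(f,h,.042)[:,:2]; print("bowl",circ(w)); rect(f,g,.042,"b")
o=f["origin"]; d=w-o[:2]; far=np.argsort(np.linalg.norm(d,axis=1))[len(d)//2:]; print(circ(w[far]))
E
```

```text
yaw_y -2.375 shift [171.2  -5.5 -59.9] turn 0.279 J [-0.8  -0.22  1.84 -0.    1.53  1.57] F [0.2 0.2 0. ] w 0.999 t 1.5 tcp [ 0.4083 -0.3175  0.2512]
yaw_y -2.375 shift [228.2  -5.5 -59.9] turn 0.279 J [-0.8  -0.22  1.84 -0.    1.53  1.57] F [0.2 0.2 0. ] w 0.999 t 1.5 tcp [ 0.4083 -0.3175  0.2512]
bowl (array([0.48602705, 0.3158008 ]), np.float64(0.06845116768510874))
b c 0.4854 0.3164 size 135.9 134.5 long/side axis rad 0.805
(array([0.48665254, 0.31610142]), np.float64(0.06798454880161889))
```

>>> play_rows(plan=[[40,-5.5,-60,0.14,-1],[90,-5.5,-60,0.28,-1],[135,-5.5,-60,0.28,-1],[170,-5.5,-60,0.28,-1],[200,-5.5,-60,0.28,-1],[218,-5.5,-60,0.28,-1],[228,-5.5,-60,0.28,-1],[228,-5.5,-60,0.28,-1]])

```text
time: 2.5
tool_pos: [0.4546, -0.3561, 0.0233]
tool_rot: [0.364, -0.606, 0.364, 0.606]
contact_force: [0.2, 0.7, -0.1]
gripper_width: 0.998
```

>>> play_rows(plan=[[0,0,0,0,1],[0,0,0,0,1],[0,0,0,0,1],[0,0,0,0,1],[0,0,0,0,1],[0,0,0,0,1],[0,0,0,0,1]])

```text
time: 3.38
tool_pos: [0.4553, -0.3562, 0.0241]
tool_rot: [-0.364, 0.607, -0.364, -0.606]
contact_force: [0.6, 0.3, 6.4]
gripper_width: 0.223
```

>>> play_rows(plan=[[-15,0,0,0,1],[-50,0,0,0,1],[-100,0,0,0,1],[-150,0,0,0,1],[-170,0,0,0,1],[-170,0,0,0,1],[-170,0,0,0,1]])

```text
time: 4.25
tool_pos: [0.4536, -0.3549, 0.1905]
tool_rot: [0.365, -0.605, 0.364, 0.608]
contact_force: [-0.1, -0.1, -0.3]
gripper_width: 0.219
```

```bash
python3 - <<'E'
from m import *
f=manip.grab_frame("wrist"); save(f,"w2")
go(.486,.316,.19,.488); go(.486,.316,.19)
P=pts(f); I=cv2.cvtColor(f["img"],cv2.COLOR_RGB2HSV).astype(int); 
b=(abs(I[...,0]-108)<15)&(I[...,1]>120); h=cv2.convexHull(np.argwhere(b)[:,::-1].astype(np.int32))[:,0]; print(circ(ray(f,h,.019)[:,:2]))
E
```

```text
yaw_y -2.653 shift [   2.5 -343.4  577.1] turn 0.001 J [-0.79 -0.03  1.77 -0.    1.41  1.86] F [ 0.1  0.2 -0.5] w 0.219 t 4.3 tcp [ 0.4536 -0.3547  0.1902]
yaw_y -2.653 shift [   2.5 -343.4  577.1] turn 0 J [-0.79 -0.03  1.77 -0.    1.41  1.86] F [ 0.1  0.2 -0.5] w 0.219 t 4.3 tcp [ 0.4536 -0.3547  0.1902]
(array([ 0.48765089, -0.23688115]), np.float64(0.21447286505009652))
```

View pics/w2.png

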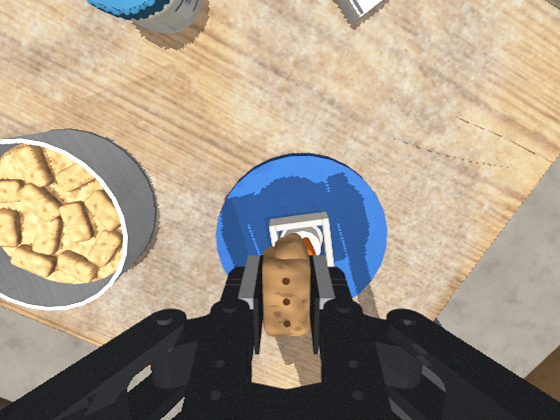

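The biscuit is held firmly at (288,290), and the blue lid behind it is clear of debris. Moving to the bowl, turning as I go to keep the last joint in range.

>>> play_rows(plan=[[0,-22,37,-0.1,1],[0,-47,79,-0.25,1],[0,-72,121,-0.4,1],[0,-97,163,-0.55,1],[0,-122,205,-0.7,1],[0,-147,247,-0.85,1],[0,-172,289,-1.0,1],[0,-195,328,-1.15,1]])

```text
time: 5.3
tool_pos: [0.4717, 0.027, 0.191]
tool_rot: [-0.026, -0.705, -0.026, 0.708]
contact_force: [0.2, -0.6, -0.6]
gripper_width: 0.216
```

```bash
python3 - <<'E'
from m import *
go(.486,.316,.19)
E
```

```text
yaw_y -1.498 shift [   1.  -287.2  -35.3] turn 0 J [-0.1  -0.3   2.   -0.    1.44  1.4 ] F [ 0.2 -0.6 -0.6] w 0.216 t 5.3 tcp [0.4717 0.027  0.191 ]
```

>>> play_rows(plan=[[0,-50,-6,-0.1,1],[0,-105,-13,-0.2,1],[0,-160,-20,-0.3,1],[0,-210,-26,-0.3,1],[0,-255,-31,-0.3,1],[0,-280,-34,-0.3,1],[0,-287,-35,-0.3,1],[40,-287,-35,-0.3,1]])

```text
time: 6.3
tool_pos: [0.4905, 0.3149, 0.1555]
tool_rot: [0.129, 0.697, 0.13, -0.693]
contact_force: [0.2, -0.7, -0.4]
gripper_width: 0.219
```

>>> play_rows(plan=[[40,0,0,0,1],[70,0,0,0,1],[90,0,0,0,1],[95,0,0,0,1],[95,0,0,0,1]])

```text
time: 6.92
tool_pos: [0.4889, 0.314, 0.0588]
tool_rot: [0.129, 0.695, 0.129, -0.695]
contact_force: [-0.0, 0.1, 0.4]
gripper_width: 0.223
```

```bash
python3 - <<'E'
from m import *
go(.486,.316,.04)
E
```

```text
yaw_y -1.203 shift [18.8 -3.   2. ] turn 0 J [ 0.44  0.12  1.85 -0.    1.17  1.65] F [-0.   0.1  0.4] w 0.223 t 6.925 tcp [0.4889 0.314  0.0588]
```

>>> play_rows(plan=[[12,-3,2,0,1],[24,-3,2,0,1],[26,-3,2,0,1],[26,-3,2,0,0.2],[26,-3,2,0,0.2],[26,-3,2,0,0.2],[26,-3,2,0,0.2],[26,-3,2,0,0.2]])

```text
time: 7.92
tool_pos: [0.4856, 0.3161, 0.0325]
tool_rot: [0.129, 0.695, 0.129, -0.695]
contact_force: [0.7, -0.1, 1.1]
gripper_width: 0.402
```

>>> play_rows(plan=[[-20,0,0,0,0.2],[-70,0,0,0,0.2],[-120,0,0,0,-1],[-155,0,0,0,-1],[-155,0,0,0,-1]])

```text
time: 8.55
tool_pos: [0.4879, 0.3173, 0.1934]
tool_rot: [0.128, 0.699, 0.13, -0.692]
contact_force: [0.6, -0.0, -0.2]
gripper_width: 0.992
```

```bash
python3 - <<'E'
from m import *
f=manip.grab_frame("wrist"); save(f,"w3")
go(.39,-.29,.22)
E
```

```text
yaw_y -1.203 shift [-31.4 531.3 308.1] turn 0 J [ 0.45 -0.03  1.76 -0.    1.4   1.65] F [-0.1  0.  -0.8] w 0.997 t 8.6 tcp [0.4866 0.3167 0.1904]
```

View pics/w3.png

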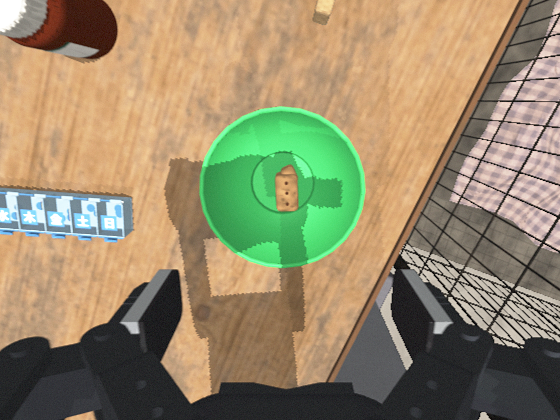

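Biscuit lies on the bowl's floor at (287,188); the bowl stands still, with bottle and organiser untouched. Going back to the lids.

>>> play_rows(plan=[[-5,38,22,0.05,-1],[-15,88,51,0.15,-1],[-30,138,80,0.3,-1],[-30,188,109,0.45,-1],[-30,238,138,0.6,-1],[-30,288,167,0.75,-1],[-30,338,196,0.9,-1],[-30,388,225,1.03,-1]])

```text
time: 9.6
tool_pos: [0.4136, -0.1281, 0.2157]
tool_rot: [0.231, -0.667, 0.231, 0.669]
contact_force: [1.7, 0.0, -0.2]
gripper_width: 0.996
```

```bash
python3 - <<'E'
from m import *
go(.4,-.3,.22,.906)
E
```

```text
yaw_y -2.237 shift [ -4.5 143.5 -95.5] turn -0.002 J [-0.47 -0.43  2.05  0.    1.51  1.76] F [ 1.7  0.  -0.2] w 0.996 t 9.6 tcp [ 0.4136 -0.1281  0.2157]
```

>>> play_rows(plan=[[0,42,-28,0,-1],[0,80,-53,0,-1],[0,115,-76,0,-1],[0,138,-91,0,-1],[0,143,-95,0,-1],[0,143,-95,0,-1],[0,143,-95,0,-1]])

```text
time: 10.48
tool_pos: [0.4021, -0.2969, 0.2169]
tool_rot: [0.23, -0.669, 0.229, 0.669]
contact_force: [0.3, -0.5, 0.4]
gripper_width: 0.998
```

```bash
cat > k.py <<'E'
from m import *
f=manip.grab_frame("wrist"); save(f,"w4"); np.savez("w4.npz",**f)
I=cv2.cvtColor(f["img"],cv2.COLOR_RGB2HSV).astype(int); H,S,V=I[...,0],I[...,1],I[...,2]; P=pts(f)
near=(np.hypot(P[...,0]-.4145,P[...,1]+.3134)<.1)
blue=(abs(H-108)<15)&(S>120)&near
h=cv2.convexHull(np.argwhere(blue)[:,::-1].astype(np.int32))[:,0]; print("lid",circ(ray(f,h,.019)[:,:2]))
inn=np.hypot(P[...,0]-.4145,P[...,1]+.3134)<.045
rect(f,inn&(abs(P[...,2]-.039)<.006),.039,"collar")
kn=inn&(H<22)&(S>140)&(P[...,2]>.0615); rect(f,kn,.066,"knobtop"); q=P[kn]; print(np.median(q,0),len(q))
go(.4145,-.3134,.031,.906)
cv2.imwrite("pics/w4c.png",cv2.resize(f["img"][60:340,100:460,::-1],None,fx=2,fy=2))
E
python3 k.py
```

```text
lid (array([ 0.2659606 , -0.21966881]), np.float64(0.24658546095983402))
collar c 0.4146 -0.3129 size 51.6 52.0 long/side axis rad 2.202
knobtop c 0.4148 -0.3129 size 18.8 18.9 long/side axis rad 2.48
[ 0.41630284 -0.31487862  0.06466488] 236
yaw_y -2.232 shift [186.1   5.4 -19.9] turn 0.004 J [-0.79 -0.24  1.91  0.    1.47  1.45] F [ 0.1 -0.8  0. ] w 1.006 t 10.525 tcp [ 0.4022 -0.297   0.2171]
```

View pics/w4c.png

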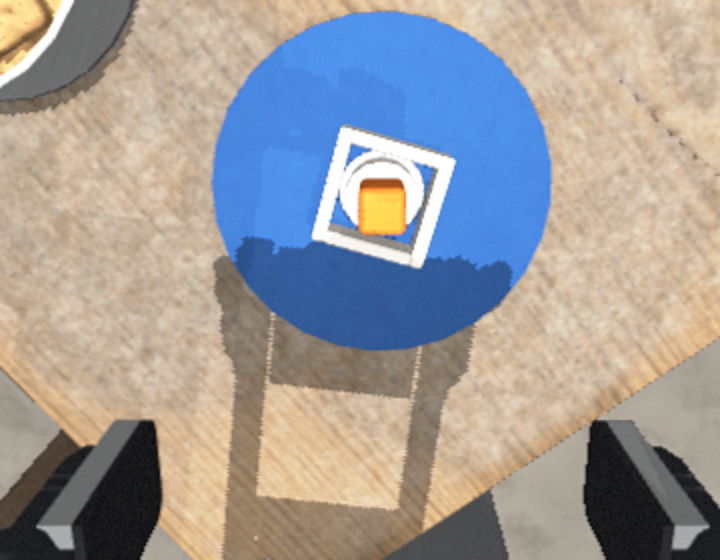

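Crop: knob square at (382,207) is aligned with the jaws; collar turned about 16° from it; lid clean. Descending over the knob with the fingertips just above the collar.

>>> play_rows(plan=[[30,3,-10,0,-1],[80,5,-20,0,-1],[125,5,-20,0,-1],[155,5,-20,0,-1],[168,5,-20,0,-1],[173,5,-20,0,-1],[173,5,-20,0,-1],[173,5,-20,0,-1]])

```text
time: 11.52
tool_pos: [0.4156, -0.3151, 0.0459]
tool_rot: [-0.229, 0.67, -0.23, -0.668]
contact_force: [0.0, -0.5, -0.4]
gripper_width: 1.003
```

>>> play_rows(plan=[[0,0,0,0,1],[0,0,0,0,1],[0,0,0,0,1],[0,0,0,0,1],[0,0,0,0,1],[0,0,0,0,1],[0,0,0,0,1],[0,0,0,0,1]])

```text
time: 12.52
tool_pos: [0.4151, -0.3144, 0.0447]
tool_rot: [-0.23, 0.669, -0.23, -0.668]
contact_force: [1.3, 2.1, 4.4]
gripper_width: 0.223
```

```bash
python3 - <<'E'
from m import *
go(.4148,-.313,.044,.906)
E
```

```text
yaw_y -2.233 shift [ 0.7 -0.9  1.1] turn 0.003 J [-0.79  0.    2.    0.    1.14  1.44] F [1.3 2.1 4.4] w 0.223 t 12.525 tcp [ 0.4151 -0.3144  0.0447]
```

>>> play_rows(plan=[[-8,0,0,0,1],[-20,0,0,0,1],[-40,0,0,0,1],[-65,0,0,0,1],[-90,0,0,0,1],[-108,0,0,0,1],[-110,0,0,0,1],[-110,0,0,0,1]])

```text
time: 13.52
tool_pos: [0.4143, -0.3139, 0.1534]
tool_rot: [0.23, -0.668, 0.23, 0.669]
contact_force: [-0.2, -0.8, -4.5]
gripper_width: 0.219
```

```bash
cat > c.py <<'E'
from m import *
import sys
f=manip.grab_frame("wrist"); save(f,sys.argv[1]); np.savez(sys.argv[1]+".npz",**f)
g=manip.grab_frame("scene"); save(g,sys.argv[1]+"s"); np.savez(sys.argv[1]+"s.npz",**g)
P=pts(f); s=manip.state()
I=cv2.cvtColor(f["img"],cv2.COLOR_RGB2HSV).astype(int); b=(abs(I[...,0]-108)<15)&(I[...,1]>120)&(np.hypot(P[...,0]-s["tool_pos"][0],P[...,1]-s["tool_pos"][1])<.085)
q=P[b&(P[...,2]>.03)]; A=np.c_[q[:,:2]-s["tool_pos"][:2],np.ones(len(q))]
for _ in range(3):
    c=np.linalg.lstsq(A,q[:,2],rcond=None)[0]; k=abs(A@c-q[:,2])<.004; A,q=A[k],q[k]
print("plate plane slope/z",c.round(4),len(q),"tcp",s["tool_pos"])
pt=P[(abs(P[...,0]-.6115)<.1)&(abs(P[...,1]+.242)<.1)&(abs(P[...,2]-.07)<.005)&~b]; print("tin",len(pt),circ(pt[:,:2]) if len(pt)>20 else "")
go(.6114,-.242,.155); 
E
python3 c.py w5
```

```text
plate plane slope/z [-0.0012  0.0002  0.1273] 50018 tcp [ 0.41405398 -0.31364783  0.15277834]
tin 1680 (array([ 0.60968371, -0.24250481]), np.float64(0.06717218695182757))
yaw_y -2.233 shift [  -2.5 -177.9 -111.6] turn 0 J [-0.79 -0.14  1.93 -0.    1.35  1.44] F [-0.2  0.9 -4.6] w 0.221 t 13.625 tcp [ 0.4141 -0.3136  0.1528]
```

View pics/w5.png

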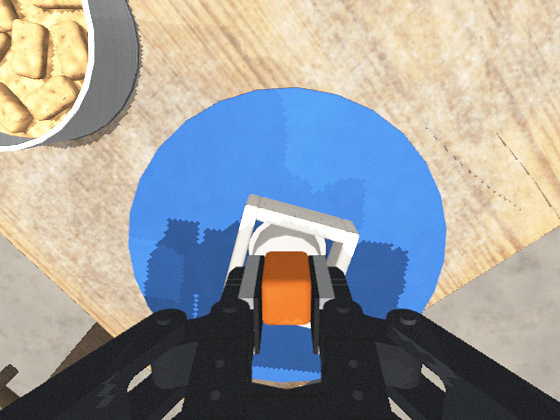

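Wrist view: knob held centrally at (288,288), lid level, tin at upper left. Refining the tin centre from the images already taken, with the radius fixed.

```bash
python3 - <<'E'
from m import *
from scipy.optimize import least_squares
for n in("w1","w5","top0","scene0","w5s"):
    f=dict(np.load(n+".npz")); P=pts(f); r=np.hypot(P[...,0]-.611,P[...,1]+.243)
    rim=(abs(P[...,2]-.0705)<(.0035 if n[0]=='w' and n!='w5s' else .008))&(r<.085)&(r>.055)
    v,u=np.nonzero(rim)
    q=ray(f,np.c_[u,v],.07)[:,:2]
    if len(q)<20: print(n,len(q));continue
    s=least_squares(lambda c:np.hypot(*(q-c).T)-.06925,[.611,-.243],loss="soft_l1",f_scale=.001)
    a=np.degrees(np.arctan2(*(q-s.x).T[::-1])); print(n,len(q),s.x.round(4),"resid",np.std(s.fun).round(4),"arcs",np.histogram(a,12,(-180,180))[0], "zmed",np.median(P[rim][:,2]))
E
```

```text
w1 1302 [ 0.6122 -0.242 ] resid 0.0012 arcs [196 223 231 106   0   0   0   0  27 188 165 166] zmed 0.06931602180513505
w5 1430 [ 0.6119 -0.2421] resid 0.0012 arcs [437 511  55   0   0   0   0   0   0   0  69 358] zmed 0.06929299314612253
top0 171 [ 0.6114 -0.2443] resid 0.0026 arcs [17 12  9 12 18 16 16 13  6 11 18 23] zmed 0.06880922540881729
scene0 176 [ 0.6055 -0.2474] resid 0.0047 arcs [29 27  2  7  0  6 23 25 17 10 10 20] zmed 0.0673206859579013
w5s 91 [ 0.6051 -0.246 ] resid 0.004 arcs [ 0  0 12 10 13 20 23  3  1  9  0  0] zmed 0.06780215489764096
```

>>> play_rows(plan=[[-2,-15,-10,0,1],[-2,-45,-28,0,1],[-2,-85,-53,0,1],[-2,-125,-78,0,1],[-2,-155,-97,0,1],[-2,-172,-108,0,1],[-2,-178,-112,0,1],[-2,-178,-112,0,1]])

```text
time: 14.62
tool_pos: [0.6126, -0.2423, 0.1556]
tool_rot: [0.23, -0.668, 0.23, 0.669]
contact_force: [0.7, -0.5, -3.5]
gripper_width: 0.219
```

>>> play_rows(plan=[[0,0,0,0,1],[0,0,0,0,1],[0,0,0,0,1]])

```text
time: 15.0
tool_pos: [0.6122, -0.2431, 0.1565]
tool_rot: [-0.23, 0.669, -0.23, -0.669]
contact_force: [0.1, -0.6, -3.5]
gripper_width: 0.22
```

```bash
python3 c.py w6; python3 - <<'E'
from m import *
go(.6119,-.2423,.1045)
for _ in range(3):
    manip.grab_frame("top"); print(manip.state()["tool_pos"].round(4))
E
```

```text
plate plane slope/z [ 0.     -0.0008  0.1302] 49740 tcp [ 0.61229404 -0.24298795  0.1564667 ]
tin 0 
yaw_y -2.233 shift [ 1.5 -0.2  1.3] turn 0 J [-0.49  0.18  1.6  -0.    1.36  1.74] F [-0.2 -0.2 -3.6] w 0.217 t 15.1 tcp [ 0.6123 -0.243   0.1565]
yaw_y -2.233 shift [52.  -0.3  0.7] turn 0 J [-0.49  0.18  1.6  -0.    1.36  1.74] F [-0.2 -0.2 -3.6] w 0.217 t 15.1 tcp [ 0.6123 -0.243   0.1565]
[ 0.6124 -0.2429  0.1565]
[ 0.6124 -0.2429  0.1564]
[ 0.6125 -0.2428  0.1564]
```

View pics/w6s.png

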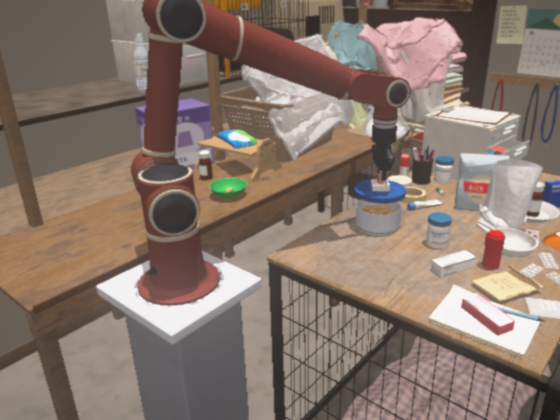

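Scene view: the lids hang level above the tin, (380,188) over (378,215); the bystanders are untouched. Lowering, slowly near the end.

>>> play_rows(plan=[[12,0,0.7,0,1],[26,0,0.7,0,1],[36,0,0.7,0,1],[40,0,0.7,0,1],[42,0,0.7,0,1],[44,0,0.7,0,1],[46,0,0.7,0,1],[46,0,0.7,0,1]])

```text
time: 16.25
tool_pos: [0.612, -0.2423, 0.1103]
tool_rot: [-0.23, 0.669, -0.23, -0.669]
contact_force: [0.1, -0.0, -3.4]
gripper_width: 0.22
```

>>> play_rows(plan=[[1,0,0,0,1],[2,0,0,0,1],[3,0,0,0,1],[4,0,0,0,1],[5,0,0,0,1],[5,0,0,0,1]])

```text
time: 17.0
tool_pos: [0.6119, -0.2423, 0.1051]
tool_rot: [0.23, -0.669, 0.23, 0.669]
contact_force: [0.1, -0.9, -4.7]
gripper_width: 0.219
```

>>> play_rows(plan=[[0.5,0,0,0,1],[1,0,0,0,1],[1,0,0,0,1]])

```text
time: 17.38
tool_pos: [0.6121, -0.2424, 0.1047]
tool_rot: [-0.23, 0.669, -0.23, -0.669]
contact_force: [-1.3, 0.3, -1.4]
gripper_width: 0.216
```

>>> play_rows(plan=[[0.5,0,0,0,1],[1,0,0,0,1],[1,0,0,0,1]])

```text
time: 17.75
tool_pos: [0.6121, -0.2424, 0.1047]
tool_rot: [-0.23, 0.669, -0.23, -0.669]
contact_force: [-4.6, 1.9, 5.7]
gripper_width: 0.218
```

>>> play_rows(plan=[[0,0,0,0,-1],[0,0,0,0,-1],[0,0,0,0,-1],[0,0,0,0,-1],[0,0,0,0,-1],[0,0,0,0,-1]])

```text
time: 18.5
tool_pos: [0.612, -0.2424, 0.1033]
tool_rot: [-0.23, 0.669, -0.23, -0.669]
contact_force: [-0.1, -0.5, 0.5]
gripper_width: 1.0
```

>>> play_rows(plan=[[-10,0,0,0,-1],[-40,0,0,0,-1],[-80,0,0,0,-1],[-120,0,10,0,-1],[-150,0,20,0,-1],[-160,0,20,0,-1],[-160,0,20,0,-1],[-160,0,20,0,-1]])

```text
time: 19.5
tool_pos: [0.5957, -0.2298, 0.2611]
tool_rot: [0.23, -0.668, 0.23, 0.67]
contact_force: [0.9, 0.6, -0.5]
gripper_width: 1.002
```

```bash
cat > e.py <<'E'
from m import *
f=manip.grab_frame("wrist"); save(f,"w7"); np.savez("w7.npz",**f)
I=cv2.cvtColor(f["img"],cv2.COLOR_RGB2HSV).astype(int); H,S,V=I[...,0],I[...,1],I[...,2]; P=pts(f)
r=np.hypot(P[...,0]-.612,P[...,1]+.2424)
b=(abs(H-108)<15)&(S>120)&(r<.1); q=P[b&(P[...,2]>.05)]; A=np.c_[q[:,0]-.612,q[:,1]+.2424,np.ones(len(q))]
for _ in range(3):
    c=np.linalg.lstsq(A,q[:,2],rcond=None)[0]; k=abs(A@c-q[:,2])<.004; A,q=A[k],q[k]
print("plate slope,z",c.round(4),len(q))
h=cv2.convexHull(np.argwhere(b)[:,::-1].astype(np.int32))[:,0]; print("lid",circ(ray(f,h,.079)[:,:2]))
inn=r<.042
rect(f,inn&(abs(P[...,2]-.099)<.006),.099,"collar")
rect(f,inn&(H<22)&(S>140)&(P[...,2]>.1215),.126,"knobtop")
go(.612,-.2424,.08,.631)
E
python3 e.py
```

```text
plate slope,z [ 0.0003 -0.0003  0.0785] 20671
lid (array([ 0.46482397, -0.1130036 ]), np.float64(0.26585286607284936))
collar c 0.6098 -0.2431 size 51.7 52.1 long/side axis rad 2.2
knobtop c 0.611 -0.243 size 17.9 19.6 long/side axis rad 2.479
yaw_y -2.233 shift [180.9  -0.3 -21.3] turn 0.277 J [-0.48  0.07  1.55 -0.    1.53  1.75] F [-0.6  0.3 -0.3] w 1.004 t 19.55 tcp [ 0.5956 -0.2298  0.261 ]
```

View pics/w7.png

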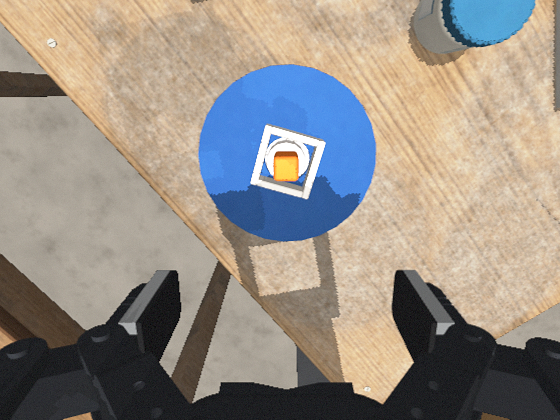

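Wrist view: lid seated at (287,152); its plate is level (slope 0.0003) at z 78.5 mm against the expected 79. The jaws must turn +0.277 for the collar at (288,161).

>>> play_rows(plan=[[20,0.7,-10,0.14,-1],[60,0.7,-20.5,0.277,-1],[100,0.7,-20.5,0.277,-1],[135,0.7,-20.5,0.277,-1],[160,0.7,-20.5,0.277,-1],[175,0.7,-20.5,0.277,-1],[181,0.7,-20.5,0.277,-1],[181,0.7,-20.5,0.277,-1]])

```text
time: 20.55
tool_pos: [0.6121, -0.2433, 0.0825]
tool_rot: [-0.32, 0.631, -0.32, -0.63]
contact_force: [0.2, 0.0, 0.2]
gripper_width: 0.999
```

>>> play_rows(plan=[[0,0,0,0,1],[0,0,0,0,1],[0,0,0,0,1],[0,0,0,0,1],[0,0,0,0,1],[0,0,0,0,1],[0,0,0,0,1]])

```text
time: 21.42
tool_pos: [0.6129, -0.2438, 0.0841]
tool_rot: [-0.32, 0.632, -0.32, -0.63]
contact_force: [0.2, -0.1, 5.6]
gripper_width: 0.593
```

>>> play_rows(plan=[[-3,0,0,0,1],[-8,0,0,0,1],[-16,0,0,0,1],[-28,0,0,0,1],[-45,0,0,0,1],[-62,0,0,0,1],[-80,0,0,0,1],[-95,0,0,0,1]])

```text
time: 22.42
tool_pos: [0.6123, -0.2434, 0.1792]
tool_rot: [-0.32, 0.631, -0.32, -0.63]
contact_force: [-0.7, 0.4, -2.3]
gripper_width: 0.592
```

>>> play_rows(plan=[[-12,0,0,0,1],[-20,0,0,0,1],[-25,0,0,0,1],[-26,0,0,0,1],[-26,0,0,0,1],[-26,0,0,0,1],[-26,0,0,0,1],[-26,0,0,0,1]])

```text
time: 23.42
tool_pos: [0.6119, -0.2431, 0.2031]
tool_rot: [0.32, -0.63, 0.32, 0.631]
contact_force: [-0.1, -0.1, -0.8]
gripper_width: 0.596
```

```bash
python3 c.py w8; python3 - <<'E'
from m import *
g=dict(np.load("w8s.npz")); f=dict(np.load("w8.npz"))
a=cv2.resize(g["img"][120:290,300:500],None,fx=2.4,fy=2.4); b=cv2.resize(f["img"],(400,300)); o=np.zeros((720,480,3),np.uint8); 
o=np.zeros((408,800,3),np.uint8); o[:408,:400]=cv2.resize(a,(400,340)).__class__ and cv2.copyMakeBorder(cv2.resize(a,(400,340)),0,68,0,0,0); o[:300,400:]=b
cv2.imwrite("pics/fin.png",o[:,:,::-1])
P=pts(g); r=np.hypot(P[...,0]-.612,P[...,1]+.2424)
for lo,hi in((.06,.13),(.13,.2),(.2,.26)):
    q=P[(r<.085)&(P[...,2]>lo)&(P[...,2]<hi)]; print(lo,len(q),np.percentile(q,[2,50,98],axis=0).round(3).tolist())
E
```

```text
plate plane slope/z [-0.0013  0.0002  0.1975] 56492 tcp [ 0.61190691 -0.24317972  0.20323435]
tin 1900 (array([ 0.57894917, -0.19948157]), np.float64(0.019733677861109633))
yaw_y -2.51 shift [48.2 -0.3  1.2] turn 0 J [-0.49  0.15  1.56  0.    1.44  2.02] F [-0.3 -0.4 -1.4] w 0.591 t 23.525 tcp [ 0.6119 -0.2432  0.2032]
0.06 855 [[0.542, -0.311, 0.061], [0.597, -0.254, 0.074], [0.668, -0.184, 0.123]]
0.13 794 [[0.531, -0.321, 0.182], [0.577, -0.267, 0.197], [0.677, -0.172, 0.2]]
0.2 290 [[0.563, -0.283, 0.2], [0.586, -0.256, 0.218], [0.64, -0.203, 0.258]]
```

View pics/fin.png

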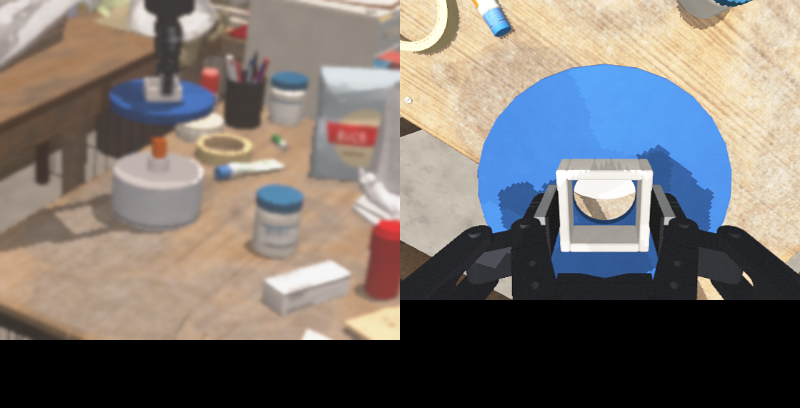

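The final view shows the blue lid level in the jaws, with the white inner lid and orange knob left seated on the tin; jar and carton still stand. Handing in.

```bash
python3 - <<'E'
from m import *
s=manip.state(); print(s["joint_vel"].round(3),s["contact_force"].round(1)); print(manip.job_done())
E
```

```text
[ 0.    -0.001 -0.    -0.001 -0.001 -0.   ] [-0.3 -0.4 -1.4]
the job is handed in; nothing more can be done
None
```

The job is done and handed in at about 23.5 s of the 67 s allowed. I put the biscuit in the green bowl, then seated both lids on the tin by the knob. I let go of the knob and lifted only the blue lid by its collar.

- **Seating:** before the lift, the blue lid's plate lay at 78.5 mm (79 mm expected) and was level, with a slope of 0.0003.
- **Final hold:** the blue lid is held 119 mm above where it sat, with a slope of about 0.001, and the arm is still. The grip opening is about 50 mm on the 52 mm collar.
- **Inner lid and bystanders:** the last camera view shows the white inner lid and knob still on the tin, and the jar and carton standing in place. The bottle and organiser looked untouched when I released the biscuit. I did not measure them again after that.
- **Disagreements:** the side ("scene") camera put the tin about 6–7 mm away from the wrist and top views. I used the wrist value, and the lids went in without catching. Three circle fits to the blue lid failed because the colour mask picked up stray pixels, so I used the collar and knob positions instead.

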